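Unpin the yarn clamp slide

ROBOT

A 6-joint arm with a two-finger parallel gripper is mounted at the origin on a cart in front of the work surface, level with it; the furniture and walls round the work are solid. World frame = base frame: x ahead of the robot, y to its left, z up, the work surface at z = 0. Lengths are in m, angles in rad, forces in N, time in s.
With the tool pointing down it reaches from about 0.3 to 0.875 m from the base axis. Payload 6.4 kg.
Tool frame: the origin (TCP) lies at the centre of the arm's flange, where the gripper is bolted on; the fingertips stand 173 mm ahead of it and the grasp point (between the pads) lies 155 mm ahead of it; z points along the fingers, x is the direction in which the jaws open and shut, and the axes are right-handed (so a half turn about z gives the same grasp; the last joint's range is limited). The gripper opens to 85 mm and grips with 20 to 120 N. Pads are 22 mm wide; open, the fingers measure 114 mm over their backs; the gripper's body (76 mm by 85 mm) begins 54 mm behind the grasp point. The pads swing forward as they close: fully open they stand 13 mm farther back than shut.
Start: joints at [1.109, 0.181, 1.607, -0, 1.354, -0.206], TCP at [0.145, 0.556, 0.405] pointing down, gripper open.
Joint ranges: [-2.99, 2.99], [-0.89, 2.07], [0.3, 2.58], [-1.14, 4.28], [0, 2.63], [-3.12, 3.12]. Speed limits (rad/s): [2.57, 2.57, 3.01, 3.14, 3.14, 3.14].

INTERFACE

Orientations are given as a unit quaternion [w, x, y, z].
In Python, from bench import ctrl gives the robot as it stands. The module is installed in compiled form; this text tells all that it offers.
- The arm moves only by the tool move_arm, never from a script. Its argument "moves" is a list of rows, each an object of numbers: "gripper": the opening in per cent of the stroke, from 0 (shut) to 100 (fully open); "x", "y", "z": the shift along the tool's x, y, z in cm; "roll": the turn about the tool's z in degrees. In form: [{"gripper": .., "x": .., "y": .., "z": .., "roll": ..}, ...]. A call has 1 to 5 rows; each row shifts and turns the commanded pose from where the row before left it, along the tool's axes as they then stand; what a row does not reach is not made up. A row lasts 1/8 s, in which the tool goes at most 62.5 mm and 10.7 degrees, less where a joint would pass 70% of its speed; a pose out of reach is approached as far as the arm can. A call is refused whole if a number of a shift passes 6.25 or a number of a turn 10.7, either way. A call with a gripper value outside its range is refused whole. The fingers move at their own pace and stop on an object; the grip force is fixed at half the most. Time passes only in rows, so rows that do not move let the fingers close. It gives the time, the measured TCP pose, the force and the opening at its end, in the units of the state.
- ctrl.get_obs(): the state, without advancing time (a new reading comes with each control period).
- ctrl.camera(name): name is "scene" or "top" or "wrist"; returns a dict with "img" (384x512x3 uint8, red, green, blue), "fx", "fy", "cx", "cy" (pixels), "world_from_camera" (4x4, takes a point from camera to world coordinates); the wrist camera has in their place "tool_from_camera" (4x4, takes a point from camera to tool coordinates, whose origin is the TCP and whose axes are the tool frame's). Camera axes: x right, y up, looking along -z (the intrinsics and any distortion apply to the point x, -y, -z); pixel columns grow to the right and rows downward; lengths in m; the calibration is good to about 2 mm. A picture is of the moment at which its call begins: read the wrist's pose just before it. There is no depth.
- ctrl.hand_in(): hands the job in, once; it reports no verdict.
The state is a dict: "time_s": time; "q": joint angles; "dq": joint speeds; "joint_efforts": joint torques, N m; "eef_pos": TCP position; "eef_rot": TCP orientation; "wrist_force": force on the tool from outside, world axes, zero at the start; "torque": the same for the moment, N m; "opening": opening from 0.0 (shut) to 1.0 (fully open).
Only numpy, scipy, OpenCV 4.12 (cv2) and the standard library are available. Lean on these libraries where they do the work, as an engineer would, in place of code of your own. Each camera call takes 0.05 s, during which the arm holds its last target. There are 200 camera calls.

TASK

Free the yarn-clamp carriage of the slide jig: pull the big spring clip by its loop sideways out of the cross-drilled post and leave it lying flat on the worktop, off the jig. Then push the carriage along its track, in under the hood, until it is fully home against the hidden stop. Leave the thread snips and the tally counter where they are.

Things in the scene. Friction and masses are not known exactly. Their poses are not given: they have to be found in the camera images.
- jig: Slide jig, fixed: aluminium base plate 210 x 99 x 12 mm. Origin on the worktop (z = 0) under the axis of its upright steel post. Jig x runs along the track towards the hood, jig y from the track to the post and on towards the clip's loop. The base plate spans x -105 to 105, y -85 to 14 mm. The track's centre line is at y = -50 mm.
- post_hole (a point): Middle of the hole through the post, 34 mm above the worktop; the hole runs along jig y. The post is 22 mm thick, its top 56 mm above the worktop.
- hood (a point): Middle of the top of the grey hood over the track's far end, 55 mm above the worktop. The hood is 60 mm long (jig x 40 to 100 mm), 70 mm wide and open towards jig -x.
- clip: Loose spring clip of bent steel bar 8 mm thick, 142 mm long, 0.09 to 0.14 kg. Origin: centre of its round loop (56 mm inside, 72 mm outside diameter), in mid thickness; clip z is normal to the loop. At the start its axes lie along the jig's, the origin at jig (0, 64, 34) mm, sagging up to 6 mm: the loop stands free over the worktop beside the base plate, so shut fingers can reach down into it.
- clip_tip (a point): Free end of the clip's straight leg, 106 mm from the loop's centre along clip -y. At the start the leg goes through the post and 31 mm beyond, across the track, and bars the carriage.
- clip_kink (a point): Kink of the clip's 6 mm thick springy arm, beside the leg, that snaps round the post. A straight pull of the loop along jig +y frees it: it snaps loose within the first 25 mm with 4 to 12 N, the leg leaves the post after 53 mm and the base plate after 56 mm; then the clip drops to the worktop.
- carriage (a joint): Travel of the carriage along jig +x (m): 0 = farthest from the hood, 0.087 = fully home against the hard stop hidden under the hood. It starts at 0 to 0.012; with the clip in, it cannot pass 0.025. It slides with 2.5 N of friction and stays where it is left.
- carriage_back (a point): Centre of the carriage's flat back face (away from the hood), 28 mm above the worktop; the face is 56 mm wide and spans 14 to 42 mm above the worktop. Carriage: grey block 60 mm long; on it, 8 mm in from the back face, an aluminium yarn clamp with a black knob, 24 mm long, 40 wide, top 77 mm above the worktop. Push the back face along jig +x.
- snips: Thread snips, 114 mm long, 25 mm wide, 9 mm high, loose on the worktop; a bystander near the clip. Origin in the middle of its underside.
- tally_counter: Round tally counter with a ring, 68 x 42 x 21 mm, loose on the worktop; a bystander on the track's far side. Origin in the middle of its underside.

How it is judged:
By the outcome, as a careful person would: the job done as asked, in the order asked, and still so for the second after the job is handed in, with the robot touching nothing.
It also fails if it takes over 46 s, if anything falls off the work surface, if the arm or the gripper's body presses on something with over 40 N, if the wrist force passes 120 N, or if a joint passes its speed limit or range.

## Working session

There is one attempt and no reset: what is moved stays moved. The work goes in short steps, Python scripts to look and compute and a tool call to move; the robot and the scene stay as the last step left them, time stands still between calls to the robot, and variables do not carry over. Pictures are saved under pics/ and viewed, about 8 in all and at most 12, crops included, and the job is handed in when it is done.

Besides the shell and the picture viewer there is one more tool, called in YAML: its name, and indented under it one key for each argument. move_arm: Moves the arm, as the interface text tells. Its arguments: {"type":"object","properties":{"moves":{"type":"array","items":{"type":"object","properties":{"gripper":{"type":"number"},"x":{"type":"number"},"y":{"type":"number"},"z":{"type":"number"},"roll":{"type":"number"}}}}},"required":["moves"]}

```bash
mkdir -p pics; cat > h.py <<'E'
from bench import ctrl
import numpy as np, cv2
from scipy.spatial.transform import Rotation as R
def q2m(q): return R.from_quat([q[1],q[2],q[3],q[0]]).as_matrix()
def cam(name):
    o=ctrl.get_obs(); c=ctrl.camera(name)
    if name=="wrist":
        T=np.eye(4);T[:3,:3]=q2m(o["eef_rot"]);T[:3,3]=o["eef_pos"]
        c["W"]=T@np.array(c["tool_from_camera"])
    else: c["W"]=np.array(c["world_from_camera"])
    return c
def save(c,f): cv2.imwrite("pics/"+f,c["img"][:,:,::-1])
def ray(c,u,v):
    d=np.array([(u-c["cx"])/c["fx"],-(v-c["cy"])/c["fy"],-1]); return c["W"][:3,3],c["W"][:3,:3]@d
def pt(c,u,v,z):
    p,d=ray(c,u,v); return p+d*(z-p[2])/d[2]
def px(c,P):
    q=np.linalg.inv(c["W"])@np.append(P,1); return c["cx"]-c["fx"]*q[0]/q[2], c["cy"]+c["fy"]*q[1]/q[2]
E
python3 - <<'E'
from h import *
import pickle
o=ctrl.get_obs();print(o)
cs={n:cam(n) for n in("top","scene","wrist")}
pickle.dump(cs,open("c0.pkl","wb"))
for n,c in cs.items():
    save(c,n+"0.png"); print(n,[k for k in c],c["fx"],c["cx"],c["cy"],np.round(c["W"],3).tolist())
E
```

```text
{'time_s': 0.0, 'q': array([ 1.10867196e+00,  1.81536997e-01,  1.60800811e+00, -4.82822802e-05,
        1.35380914e+00, -2.06303891e-01]), 'dq': array([ 0.00096714, -0.00074706,  0.00110226, -0.00106843,  0.00115722,
        0.00080687]), 'joint_efforts': array([-8.44942565e-05, -4.44870651e+01, -3.51335049e+01, -3.03060915e-04,
        9.25391971e-03,  1.55042204e-05]), 'eef_pos': array([0.14537225, 0.55605372, 0.40378612]), 'eef_rot': array([ 4.05267307e-04,  7.91526436e-01,  6.11134293e-01, -7.82380239e-04]), 'wrist_force': array([ 0.32456168, -0.97974437,  0.38596197]), 'torque': array([ 0.00600818, -0.04934862,  0.0308958 ]), 'opening': 0.9969886764345376}
top ['img', 'fx', 'fy', 'cx', 'cy', 'world_from_camera', 'W'] 422.49764428897174 251.3482829656783 190.9865177397564 [[-0.016, 0.972, -0.235, 0.359], [-1.0, -0.014, 0.008, -0.239], [0.004, 0.235, 0.972, 0.883], [0.0, 0.0, 0.0, 1.0]]
scene ['img', 'fx', 'fy', 'cx', 'cy', 'world_from_camera', 'W'] 388.8782392481166 249.6566474269974 186.68699548028803 [[0.047, -0.848, 0.527, 0.993], [0.999, 0.034, -0.034, -0.283], [0.011, 0.528, 0.849, 0.793], [0.0, 0.0, 0.0, 1.0]]
wrist ['img', 'fx', 'fy', 'cx', 'cy', 'tool_from_camera', 'W'] 289.2552719749707 254.2579073574864 185.57346358672552 [[0.252, -0.932, -0.261, 0.079], [0.968, 0.242, 0.069, 0.574], [-0.001, -0.27, 0.963, 0.373], [0.0, 0.0, 0.0, 1.0]]
```

View pics/top0.png

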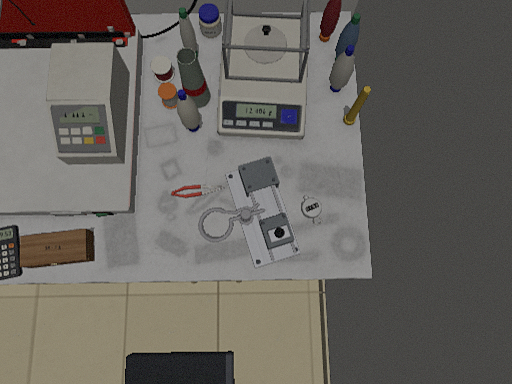

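View pics/scene0.png

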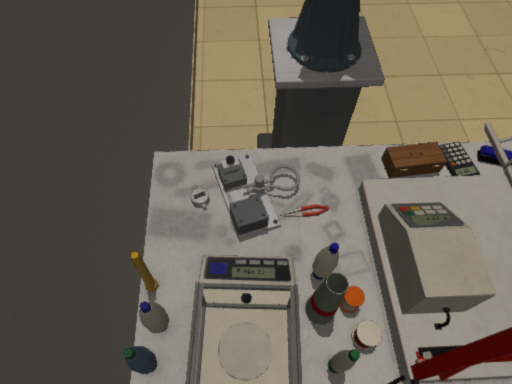

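The top view shows the hood at about (258,175), the post at (246,215), the clip loop at (216,225), the carriage at (277,230), the snips at (198,191) and the counter at (312,207). I'll enlarge both views next.

```bash
python3 - <<'E'
from h import *
import pickle
cs=pickle.load(open("c0.pkl","rb"))
a=cs["top"]["img"][145:275,160:330]; b=cs["scene"]["img"][145:245,180:340]
A=cv2.resize(a,None,fx=4.5,fy=4.5,interpolation=cv2.INTER_CUBIC)
cv2.imwrite("pics/crop1.png",A[:,:,::-1])
B=cv2.resize(b,None,fx=5,fy=5,interpolation=cv2.INTER_CUBIC)
cv2.imwrite("pics/crop2.png",B[:,:,::-1])
E
```

```text
(no output)
```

View pics/crop1.png

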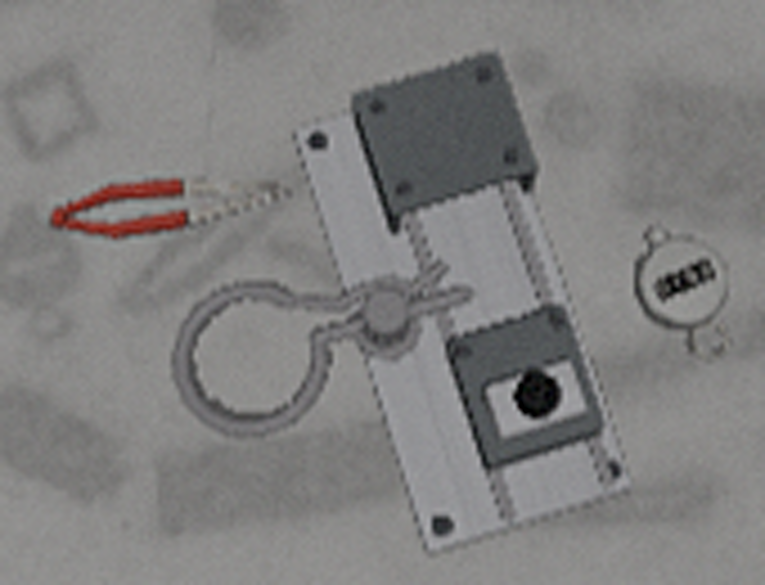

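View pics/crop2.png

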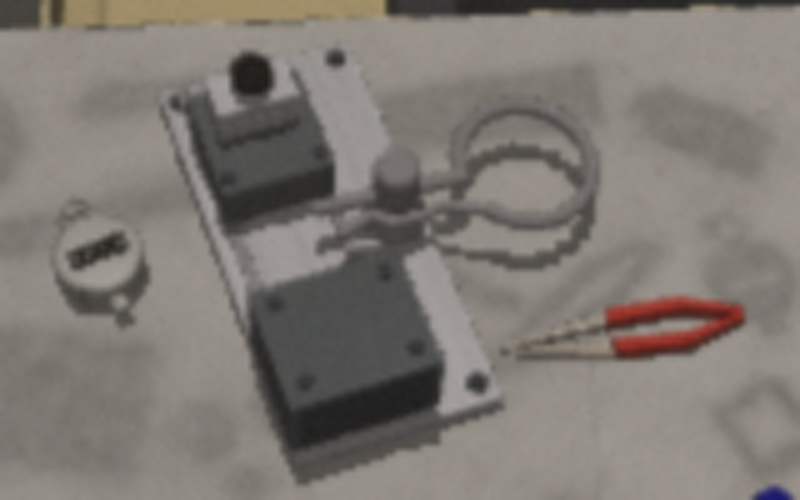

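Crop 1 (×4.5) shows the loop outline centred near (252,360), the post top at (387,308), the base corners at (430,552), (630,490) and (295,130), and the hood top corners. Crop 2 (×5) shows the post top at (398,163) and the loop centre at about (524,160). The snips' tips end right beside the base plate.

```bash
python3 - <<'E'
from h import *
import pickle
cs=pickle.load(open("c0.pkl","rb"));t=cs["top"];s=cs["scene"]
T=lambda u,v,z:pt(t,160+u/4.5-.4,145+v/4.5-.4,z)
S=lambda u,v,z:pt(s,180+u/5-.4,145+v/5-.4,z)
hoodT=np.mean([T(*p,.055) for p in[(352,98),(497,52),(537,165),(395,212)]],0)
hoodS=np.mean([S(*p,.055) for p in[(250,290),(402,250),(442,357),(296,408)]],0)
fl,fr,bl=T(430,552,.012),T(630,490,.012),T(295,130,.012)
print("post",T(387,306,.056),S(398,160,.056)); print("hood",hoodT,hoodS)
print("loop",T(252,360,.034),S(525,160,.034))
print("base",fl,fr,bl,np.linalg.norm(fl-fr),np.linalg.norm(fl-bl))
d=bl-fl;print("yaw x",np.degrees(np.arctan2(d[1],d[0])));e=fl-fr;print("yaw y-90",np.degrees(np.arctan2(e[1],e[0]))-90)
x=(T(352,98,.055)-T(395,212,.055));print("hood yaw",np.degrees(np.arctan2(x[1],x[0])))
l=T(252,360,.034)-T(387,306,.056);print("loop-post",l,np.degrees(np.arctan2(l[1],l[0]))-90)
for n,p,z in[("carr top BL",(490,468),.042),("carr BR",(603,430),.042),("carr FL",(447,340),.042),("carr FR",(562,306),.042),("snip tip",(290,190),.004),("snip end",(52,217),.004),("counter",(682,282),.01)]:print(n,T(*p,z))
# tip of the leg and the arm
print("legtip",T(470,294,.034),"armtip",T(443,266,.034))
E
```

```text
post [ 0.51508553 -0.23355114  0.056     ] [ 0.50982717 -0.23038707  0.056     ]
hood [ 0.59526102 -0.26095513  0.055     ] [ 0.5933462  -0.25712223  0.055     ]
loop [ 0.49541461 -0.17226538  0.034     ] [ 0.49776265 -0.16944934  0.034     ]
base [ 0.4101716  -0.25126799  0.012     ] [ 0.43658567 -0.34283505  0.012     ] [ 0.60919337 -0.19054697  0.012     ] 0.09530073116923646 0.2080786130958867
yaw x 16.966810927247934
yaw y-90 16.091103617895186
hood yaw 19.35469322685346
loop-post [-0.01967092  0.06128576 -0.022     ] 17.79509341216807
carr top BL [ 0.4444899  -0.27793729  0.042     ]
carr BR [ 0.46048211 -0.32841718  0.042     ]
carr FL [ 0.5018547  -0.26012798  0.042     ]
carr FR [ 0.51655049 -0.31216376  0.042     ]
snip tip [ 0.58179216 -0.18768446  0.004     ]
snip end [ 0.57022491 -0.07470246  0.004     ]
counter [ 0.53312503 -0.37157279  0.01      ]
legtip [ 0.52421723 -0.27121076  0.034     ] armtip [ 0.53740086 -0.25918881  0.034     ]
```

Everything agrees: jig yaw is about 17.2°, the post is at (0.513,-0.232), and the loop is at (0.494,-0.171), matching post + 64 mm. I'll travel with the fingers shut and roll -32° so that tool x = jig +y and tool y = jig +x.

move_arm:
  moves:
    - {"gripper":0,"x":-4.7,"y":4.0}
    - {"gripper":0,"x":-4.7,"y":4.0}
    - {"gripper":0,"x":-4.7,"y":4.0}
    - {"gripper":0,"x":-4.7,"y":4.0}
    - {"gripper":0,"x":-4.7,"y":4.0}

```text
validation failed for argument at $.mo...
```

move_arm:
  moves:
    - {"gripper":0,"x":-4.7,"y":4.0}
    - {"gripper":0,"x":-4.7,"y":4.0}
    - {"gripper":0,"x":-4.7,"y":4.0}
    - {"gripper":0,"x":-4.7,"y":4.0}
    - {"gripper":0,"x":-4.7,"y":4.0}

```text
validation failed for argument at $.mo...
```

move_arm:
  moves:
    - {"gripper":0,"x":-4.7,"y":4.0}
    - {"gripper":0,"x":-4.7,"y":4.0}
    - {"gripper":0,"roll":-10.7}
    - {"gripper":0,"roll":-10.7}
    - {"gripper":0,"roll":-10.6}

```text
validation failed for argument at $.mo...
```

```bash
cat >> h.py <<'E'
P0=np.array([.513,-.232]);YAW=17.2
def st():
    o=ctrl.get_obs();a=np.radians(YAW);ex=np.array([np.cos(a),np.sin(a)]);ey=np.array([-ex[1],ex[0]])
    M=q2m(o["eef_rot"]);p=np.array(o["eef_pos"]);d=p[:2]-P0;f=np.array(o["wrist_force"])
    print("t",round(o["time_s"],2),"eef",p.round(4),"jig mm",(1e3*np.array([d@ex,d@ey,p[2]-.173])).round(1),"toolx deg",np.degrees(np.arctan2(M[1,0],M[0,0])).round(1),"z",M[:,2].round(3),"Fjig",round(f[:2]@ex,1),round(f[:2]@ey,1),f[2].round(1),"op",round(o["opening"],2))
E
python3 -c "
from h import *
st();c=cam('wrist');save(c,'w1.png');print(px(c,[.513,-.232,.056]),px(c,[.494,-.171,.032]))"
```

```text
t 0.15 eef [0.1454 0.5561 0.404 ] jig mm [-118.1  861.6  231. ] toolx deg 75.3 z [-0.001 -0.001 -1.   ] Fjig 0.2 0.4 0.1 op 1.0
(np.float64(-155.23581539228158), np.float64(499.47963485802563)) (np.float64(-111.33923963944878), np.float64(467.3992224991956))
```

View pics/w1.png

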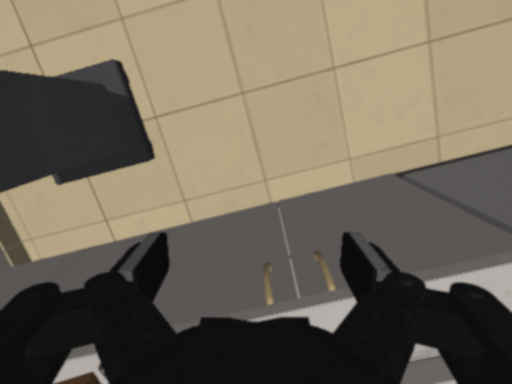

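The arm hasn't moved: the calls were refused, and the wrist view still shows the floor and cart. The rows probably need every field filled in.

move_arm:
  moves:
    - {"gripper":0,"x":-4.7,"y":4.0,"z":0,"roll":0}
    - {"gripper":0,"x":-4.7,"y":4.0,"z":0,"roll":0}
    - {"gripper":0,"x":-4.7,"y":4.0,"z":0,"roll":0}
    - {"gripper":0,"x":-4.7,"y":4.0,"z":0,"roll":0}
    - {"gripper":0,"x":-4.7,"y":4.0,"z":0,"roll":0}

```text
time_s: 0.82
eef_pos: [0.2798, 0.2766, 0.4048]
eef_rot: [0.0, 0.791, 0.611, 0.0]
wrist_force: [0.5, 0.6, 0.3]
opening: 0.001
```

move_arm:
  moves:
    - {"gripper":0,"x":-4.7,"y":4.0,"z":0,"roll":0}
    - {"gripper":0,"x":-4.7,"y":4.0,"z":0,"roll":0}
    - {"gripper":0,"x":-4.7,"y":4.0,"z":0,"roll":0}
    - {"gripper":0,"x":-4.7,"y":4.0,"z":0,"roll":0}
    - {"gripper":0,"x":-4.7,"y":4.0,"z":0,"roll":0}

```text
time_s: 1.45
eef_pos: [0.4139, -0.0017, 0.405]
eef_rot: [0.0, 0.792, 0.611, 0.0]
wrist_force: [0.6, 0.9, -0.2]
opening: -0.0
```

move_arm:
  moves:
    - {"gripper":0,"x":-4.7,"y":4.0,"z":0,"roll":0}
    - {"gripper":0,"x":-4.7,"y":4.0,"z":0,"roll":0}
    - {"gripper":0,"x":0,"y":0,"z":0,"roll":-10.7}
    - {"gripper":0,"x":0,"y":0,"z":0,"roll":-10.7}
    - {"gripper":0,"x":0,"y":0,"z":0,"roll":-10.6}

```text
time_s: 2.08
eef_pos: [0.4671, -0.1111, 0.4043]
eef_rot: [-0.0, 0.59, 0.807, -0.0]
wrist_force: [0.3, -0.0, 0.4]
opening: 0.001
```

```bash
python3 -c "
from h import *
st();c=cam('wrist');save(c,'w2.png');print(px(c,[.513,-.232,.056]),px(c,[.494,-.171,.032]))"
```

```text
t 2.08 eef [ 0.4671 -0.1111  0.4043] jig mm [ -8.1 129.1 231.3] toolx deg 107.7 z [-0.001  0.    -1.   ] Fjig 0.3 -0.1 0.4 op 0.0
(np.float64(138.35097519459435), np.float64(173.96441007288485)) (np.float64(199.06704193682626), np.float64(169.72015049371393))
```

View pics/w2.png

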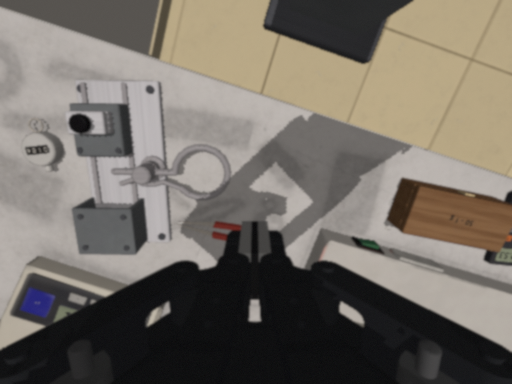

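The wrist view has the loop centre at about (201,171) against a predicted (199,170), and the post at (142,174). That is within 3 mm, so I'm moving over the loop and down.

move_arm:
  moves:
    - {"gripper":0,"x":-6.0,"y":0.9,"z":0,"roll":0.5}
    - {"gripper":0,"x":-0.4,"y":0,"z":5.0,"roll":0}
    - {"gripper":0,"x":0,"y":0,"z":6.0,"roll":0}
    - {"gripper":0,"x":0,"y":0,"z":5.0,"roll":0}
    - {"gripper":0,"x":0,"y":0,"z":1.0,"roll":0}

```text
time_s: 2.75
eef_pos: [0.4932, -0.1683, 0.2313]
eef_rot: [-0.004, 0.597, 0.802, -0.0]
wrist_force: [0.2, -0.0, 0.8]
opening: 0.001
```

```bash
python3 -c "
from h import *
st();c=cam('wrist');save(c,'w3.png');print(px(c,[.513,-.232,.056]),px(c,[.494,-.171,.032]))"
```

```text
t 2.75 eef [ 0.4932 -0.1683  0.2313] jig mm [-0.1 66.8 58.3] toolx deg 106.7 z [-0.006  0.004 -1.   ] Fjig 0.2 -0.1 0.8 op 0.0
(np.float64(127.94713934370601), np.float64(237.96658662371686)) (np.float64(246.46329650215375), np.float64(219.87747771181546))
```

View pics/w3.png

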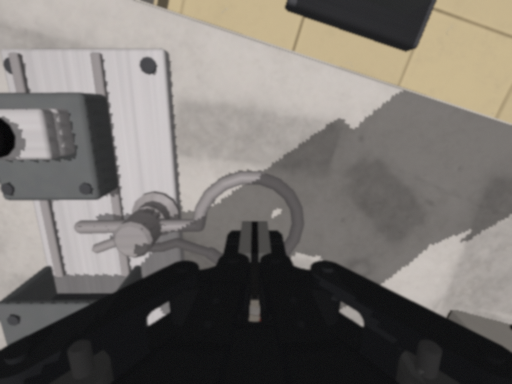

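The loop outline centre is near (249,225) and the fingertips are at column 254, so they're within about 4 mm of centre and clear of the ring. Lowering into the loop.

move_arm:
  moves:
    - {"gripper":0,"x":0,"y":0.2,"z":1.4,"roll":0}
    - {"gripper":0,"x":0,"y":0,"z":1.5,"roll":0}
    - {"gripper":0,"x":0,"y":0,"z":1.4,"roll":0}
    - {"gripper":0,"x":0,"y":0,"z":0,"roll":0}
    - {"gripper":0,"x":0,"y":0,"z":0,"roll":0}

```text
time_s: 3.42
eef_pos: [0.4968, -0.1687, 0.1919]
eef_rot: [0.0, 0.596, 0.803, 0.0]
wrist_force: [0.3, -0.7, -0.1]
opening: 0.002
```

```bash
python3 -c "
from h import *
st()"
```

```text
t 3.42 eef [ 0.4968 -0.1687  0.1919] jig mm [ 3.3 65.3 18.9] toolx deg 106.8 z [ 0. -0. -1.] Fjig 0.1 -0.7 -0.1 op 0.0
```

move_arm:
  moves:
    - {"gripper":0,"x":0,"y":0,"z":0.5,"roll":0}
    - {"gripper":0,"x":1.0,"y":0,"z":0,"roll":0}
    - {"gripper":0,"x":1.0,"y":0,"z":0,"roll":0}
    - {"gripper":0,"x":0.8,"y":0,"z":0,"roll":0}
    - {"gripper":0,"x":0.8,"y":0,"z":0,"roll":0}

```text
time_s: 4.05
eef_pos: [0.487, -0.1344, 0.1877]
eef_rot: [0.002, 0.596, 0.803, -0.0]
wrist_force: [0.6, -3.3, -0.9]
opening: -0.001
```

```bash
python3 -c "
from h import *
st()"
```

```text
t 4.05 eef [ 0.487  -0.1344  0.1877] jig mm [  4.  100.9  14.7] toolx deg 106.9 z [ 0.003 -0.003 -1.   ] Fjig -0.4 -3.3 -0.9 op -0.0
```

move_arm:
  moves:
    - {"gripper":0,"x":0.8,"y":0,"z":0,"roll":0}
    - {"gripper":0,"x":0.8,"y":0,"z":0,"roll":0}
    - {"gripper":0,"x":0.8,"y":0,"z":0,"roll":0}
    - {"gripper":0,"x":0.8,"y":0,"z":0,"roll":0}
    - {"gripper":0,"x":0,"y":0,"z":0,"roll":0}

```text
time_s: 4.68
eef_pos: [0.4767, -0.1028, 0.1865]
eef_rot: [-0.0, 0.596, 0.803, -0.0]
wrist_force: [-0.2, -0.1, 0.3]
opening: 0.0
```

```bash
python3 -c "
from h import *
st();c=cam('wrist');save(c,'w4.png')"
```

```text
t 4.67 eef [ 0.4767 -0.1028  0.1865] jig mm [  3.5 134.1  13.5] toolx deg 106.9 z [-0.001  0.    -1.   ] Fjig -0.2 0.0 0.3 op 0.0
```

View pics/w4.png

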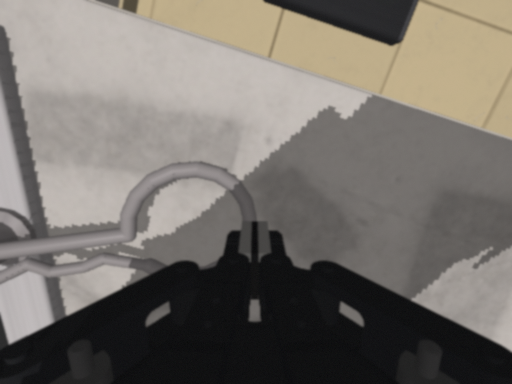

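The fingertips at (254,235) are against the far inner side of the loop, and the clip is most of the way out with the leg still at the post on the left. Continuing the pull.

move_arm:
  moves:
    - {"gripper":0,"x":0.8,"y":0,"z":0,"roll":0}
    - {"gripper":0,"x":0.8,"y":0,"z":0,"roll":0}
    - {"gripper":0,"x":0.8,"y":0,"z":0,"roll":0}
    - {"gripper":0,"x":0.8,"y":0,"z":0,"roll":0}
    - {"gripper":0,"x":0,"y":0,"z":0,"roll":0}

```text
time_s: 5.35
eef_pos: [0.4675, -0.0722, 0.1866]
eef_rot: [-0.0, 0.596, 0.803, -0.0]
wrist_force: [0.2, -0.3, 0.3]
opening: -0.002
```

```bash
python3 -c "
from h import *
st();c=cam('wrist');save(c,'w5.png')"
```

```text
t 5.35 eef [ 0.4675 -0.0722  0.1866] jig mm [  3.7 166.1  13.6] toolx deg 106.9 z [-0.  0. -1.] Fjig 0.1 -0.3 0.3 op -0.0
```

View pics/w5.png

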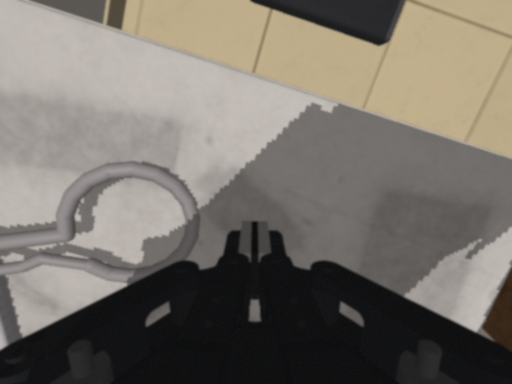

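The fingers have slipped out of the loop: the ring is now centred at about (130,220) and the fingertips are at (254,235). I'll look at it from both fixed cameras in one picture.

```bash
python3 - <<'E'
from h import *
import pickle
cs={n:cam(n) for n in("top","scene","wrist")}
pickle.dump(cs,open("c1.pkl","wb"))
print(cs["wrist"]["W"].round(3).tolist())
a=cs["top"]["img"][145:275,150:283]; b=cs["scene"]["img"][145:245,210:343]
f=lambda i:cv2.resize(i,None,fx=3,fy=3,interpolation=cv2.INTER_CUBIC)
A=f(a);B=f(b);B=cv2.copyMakeBorder(B,0,A.shape[0]-B.shape[0],0,0,0)
cv2.imwrite("pics/both2.png",np.hstack([A,B])[:,:,::-1])
E
```

```text
[[-0.291, -0.921, -0.259, 0.402], [0.957, -0.28, -0.08, -0.092], [0.001, -0.271, 0.963, 0.155], [0.0, 0.0, 0.0, 1.0]]
```

View pics/both2.png

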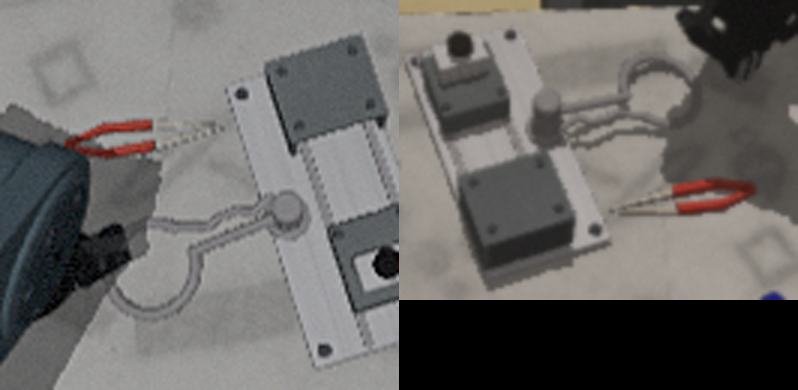

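The clip is still in the post. The leg runs from the post at top-crop (285,212) to the kink at (197,257), and the loop sits 35–40 mm out, possibly tilted up. I'll triangulate its height.

```bash
python3 - <<'E'
from h import *
import pickle
cs=pickle.load(open("c1.pkl","rb"));t,s,w=cs["top"],cs["scene"],cs["wrist"]
T=lambda u,v:ray(t,150+u/3-.3,145+v/3-.3)
S=lambda u,v:ray(s,210+(u-399)/3-.3,145+v/3-.3)
def tri(*rs):
    A=0;b=0
    for p,d in rs:
        d=d/np.linalg.norm(d);M=np.eye(3)-np.outer(d,d);A=A+M;b=b+M@p
    x=np.linalg.solve(A,b);return x,[round(1e3*np.linalg.norm((np.eye(3)-np.outer(d,d)/(d@d))@(x-p)),1) for p,d in rs]
a=np.radians(17.2);ex=np.array([np.cos(a),np.sin(a)]);ey=np.array([-ex[1],ex[0]])
def show(n,r):
    x,e=r;d=x[:2]-P0;print(n,x.round(4),"jig",(1e3*d@ex).round(1),(1e3*d@ey).round(1),(1e3*x[2]).round(1),"res",e)
W=lambda u,v:ray(w,u,v)
show("post TS",tri(T(285,209),S(548,97)))
show("kink TS",tri(T(197,257),S(622,97)))
show("kink TSW",tri(T(197,257),S(622,97),W(68,233)))
show("ring near(-x) TSW",tri(T(150,317),S(655,57),W(128,163)))
show("ring near(-x) TW",tri(T(150,317),W(128,163)))
# ring far side in wrist view at several heights
for z in(.01,.02,.03,.04,.05): 
    print(z,[((pt(w,*u,z)[:2]-P0)@np.c_[ex,ey]*1e3).round(1).tolist() for u in((199,218),(62,228),(128,163))])
E
```

```text
post TS [ 0.5115 -0.2309  0.0568] jig -1.1 1.5 56.8 res [np.float64(0.8), np.float64(0.8)]
kink TS [ 0.4865 -0.1692  0.0151] jig -6.7 67.8 15.1 res [np.float64(1.1), np.float64(1.1)]
kink TSW [ 0.4886 -0.1682  0.0177] jig -4.4 68.2 17.7 res [np.float64(3.5), np.float64(0.4), np.float64(3.9)]
ring near(-x) TSW [ 0.4469 -0.1397  0.0162] jig -35.8 107.7 16.2 res [np.float64(1.6), np.float64(3.0), np.float64(3.4)]
ring near(-x) TW [ 0.4444 -0.1399  0.0247] jig -38.3 108.3 24.7 res [np.float64(0.5), np.float64(0.5)]
0.01 [[-5.6, 136.3], [-0.2, 61.4], [-35.9, 101.8]]
0.02 [[-9.7, 138.4], [-4.6, 68.6], [-37.9, 106.2]]
0.03 [[-13.7, 140.4], [-9.0, 75.8], [-39.9, 110.6]]
0.04 [[-17.8, 142.5], [-13.5, 83.0], [-41.9, 115.1]]
0.05 [[-21.9, 144.6], [-17.9, 90.3], [-43.8, 119.5]]
```

The far side of the ring is at about jig (0,134) and only about 10 mm high: the loop sagged under the fingertips, and the leg is still about 13 mm short of leaving the post. I'll grip the ring's far bar and pull that way.

move_arm:
  moves:
    - {"gripper":0,"x":0,"y":0,"z":-5,"roll":0}
    - {"gripper":40,"x":-3.2,"y":-0.3,"z":0,"roll":0}
    - {"gripper":40,"x":0,"y":0,"z":0,"roll":0}
    - {"gripper":40,"x":0,"y":0,"z":0,"roll":0}
    - {"gripper":40,"x":0,"y":0,"z":0,"roll":0}

```text
time_s: 6.18
eef_pos: [0.4737, -0.1038, 0.236]
eef_rot: [-0.001, 0.596, 0.803, -0.0]
wrist_force: [-0.1, 0.1, 0.0]
opening: 0.405
```

move_arm:
  moves:
    - {"gripper":40,"x":0,"y":0,"z":2,"roll":0}
    - {"gripper":40,"x":0,"y":0,"z":2,"roll":0}
    - {"gripper":40,"x":0,"y":0,"z":1,"roll":0}
    - {"gripper":40,"x":0,"y":0,"z":1,"roll":0}
    - {"gripper":40,"x":0,"y":0,"z":0,"roll":0}

```text
time_s: 6.8
eef_pos: [0.4739, -0.1042, 0.1761]
eef_rot: [-0.001, 0.596, 0.803, -0.0]
wrist_force: [0.5, 0.6, -0.1]
opening: 0.402
```

```bash
python3 -c "
from h import *
st();c=cam('wrist');save(c,'w6.png')"
```

```text
t 6.8 eef [ 0.4739 -0.1042  0.1761] jig mm [  0.4 133.7   3.1] toolx deg 106.9 z [-0.001  0.001 -1.   ] Fjig 0.6 0.4 -0.1 op 0.4
```

View pics/w6.png

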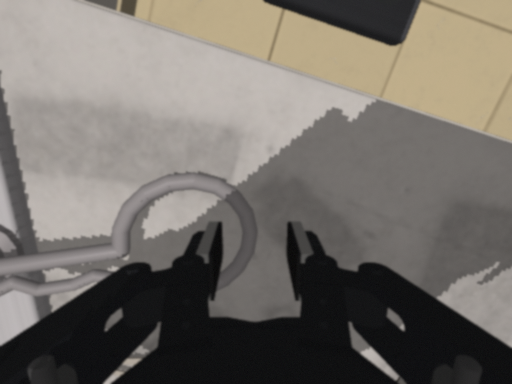

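The ring's far bar at (250,235) is between the two fingers at (210,255) and (295,255). Closing on it and pulling.

move_arm:
  moves:
    - {"gripper":0,"x":0,"y":0,"z":0,"roll":0}
    - {"gripper":0,"x":0,"y":0,"z":0,"roll":0}
    - {"gripper":0,"x":0,"y":0,"z":0,"roll":0}
    - {"gripper":0,"x":0,"y":0,"z":0,"roll":0}
    - {"gripper":0,"x":0.3,"y":0,"z":0,"roll":0}

```text
time_s: 7.48
eef_pos: [0.4737, -0.1025, 0.1776]
eef_rot: [0.001, 0.596, 0.803, -0.0]
wrist_force: [-1.1, -4.9, 3.1]
opening: 0.062
```

move_arm:
  moves:
    - {"gripper":0,"x":0.8,"y":0,"z":0,"roll":0}
    - {"gripper":0,"x":0.8,"y":0,"z":0,"roll":0}
    - {"gripper":0,"x":0,"y":0,"z":0,"roll":0}

```text
time_s: 7.85
eef_pos: [0.4691, -0.0857, 0.1775]
eef_rot: [0.001, 0.596, 0.803, 0.0]
wrist_force: [0.9, 1.3, 8.3]
opening: 0.051
```

move_arm:
  moves:
    - {"gripper":0,"x":0.8,"y":0,"z":0,"roll":0}
    - {"gripper":0,"x":0.8,"y":0,"z":0,"roll":0}
    - {"gripper":0,"x":0,"y":0,"z":0,"roll":0}

```text
time_s: 8.22
eef_pos: [0.4645, -0.0702, 0.1775]
eef_rot: [0.001, 0.596, 0.803, 0.001]
wrist_force: [1.4, 1.1, 8.9]
opening: 0.054
```

move_arm:
  moves:
    - {"gripper":0,"x":0.8,"y":0,"z":0,"roll":0}
    - {"gripper":0,"x":0.8,"y":0,"z":0,"roll":0}
    - {"gripper":0,"x":0,"y":0,"z":0,"roll":0}
    - {"gripper":30,"x":0,"y":0,"z":0,"roll":0}
    - {"gripper":30,"x":0,"y":0,"z":0,"roll":0}

```text
time_s: 8.85
eef_pos: [0.4587, -0.0549, 0.1762]
eef_rot: [-0.001, 0.596, 0.803, -0.0]
wrist_force: [0.4, 0.9, 0.2]
opening: 0.3
```

move_arm:
  moves:
    - {"gripper":30,"x":0,"y":0,"z":0,"roll":0}
    - {"gripper":30,"x":0,"y":0,"z":-3,"roll":0}
    - {"gripper":30,"x":0,"y":0,"z":-6,"roll":0}
    - {"gripper":0,"x":0,"y":-6,"z":-1,"roll":0}
    - {"gripper":0,"x":0,"y":-4,"z":0,"roll":0}

```text
time_s: 9.48
eef_pos: [0.3624, -0.0846, 0.2774]
eef_rot: [0.001, 0.596, 0.803, -0.0]
wrist_force: [-0.1, -0.4, 0.7]
opening: -0.0
```

```bash
python3 - <<'E'
from h import *
import pickle
st()
cs={n:cam(n) for n in("top","scene","wrist")}
pickle.dump(cs,open("c2.pkl","wb"))
a=cs["top"]["img"][145:275,150:283]; b=cs["scene"]["img"][145:245,210:343]
f=lambda i:cv2.resize(i,None,fx=3,fy=3,interpolation=cv2.INTER_CUBIC)
A=f(a);B=f(b);B=cv2.copyMakeBorder(B,0,A.shape[0]-B.shape[0],0,0,0)
cv2.imwrite("pics/both3.png",np.hstack([A,B])[:,:,::-1])
E
```

```text
t 9.47 eef [ 0.3624 -0.0846  0.2774] jig mm [-100.3  185.3  104.4] toolx deg 106.9 z [ 0.001 -0.001 -1.   ] Fjig -0.2 -0.3 0.7 op -0.0
```

View pics/both3.png

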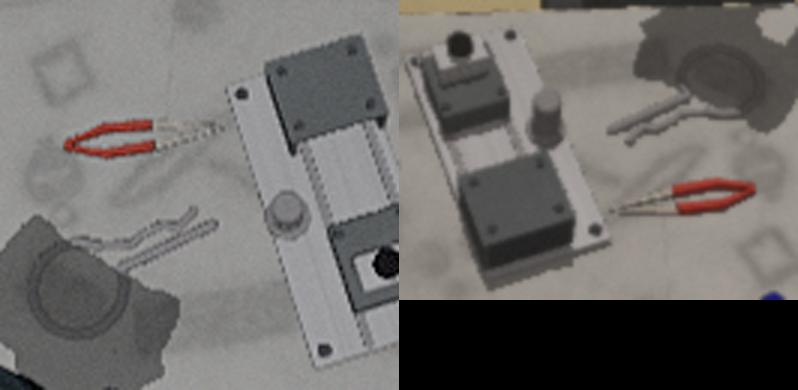

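The clip now lies flat on the worktop: loop at top-crop (80,290), tips at (215,222), about 15 mm clear of the base plate. The snips at (145,138) haven't moved. Next I'll go behind the carriage with the fingers shut.

move_arm:
  moves:
    - {"gripper":0,"x":-6,"y":-0.5,"z":0,"roll":0}
    - {"gripper":0,"x":-6,"y":-0.5,"z":0,"roll":0}
    - {"gripper":0,"x":-6,"y":-0.5,"z":0,"roll":0}
    - {"gripper":0,"x":-6,"y":-0.3,"z":0,"roll":0}
    - {"gripper":0,"x":-0.3,"y":0,"z":0,"roll":0}

```text
time_s: 10.25
eef_pos: [0.4181, -0.3262, 0.2763]
eef_rot: [0.001, 0.597, 0.802, -0.0]
wrist_force: [-0.2, 0.4, -0.2]
opening: 0.003
```

move_arm:
  moves:
    - {"gripper":0,"x":0,"y":0,"z":3,"roll":0}
    - {"gripper":0,"x":0,"y":0,"z":3,"roll":0}
    - {"gripper":0,"x":0,"y":0,"z":1.8,"roll":0}
    - {"gripper":0,"x":0,"y":0,"z":0,"roll":0}

```text
time_s: 10.75
eef_pos: [0.4167, -0.3213, 0.1972]
eef_rot: [-0.002, 0.596, 0.803, 0.0]
wrist_force: [-0.9, 1.0, -0.6]
opening: -0.003
```

```bash
python3 -c "
from h import *
st()"
```

```text
t 10.75 eef [ 0.4167 -0.3213  0.1972] jig mm [-118.4  -56.8   24.2] toolx deg 106.9 z [-0.002  0.003 -1.   ] Fjig -0.5 1.2 -0.6 op -0.0
```

move_arm:
  moves:
    - {"gripper":0,"x":0,"y":1.5,"z":0,"roll":0}
    - {"gripper":0,"x":0,"y":1.2,"z":0,"roll":0}
    - {"gripper":0,"x":0,"y":1.2,"z":0,"roll":0}
    - {"gripper":0,"x":0,"y":1.2,"z":0,"roll":0}

```text
time_s: 11.25
eef_pos: [0.4666, -0.3076, 0.1994]
eef_rot: [0.001, 0.596, 0.803, -0.0]
wrist_force: [-2.3, -1.9, 0.8]
opening: -0.002
```

move_arm:
  moves:
    - {"gripper":0,"x":0,"y":1.2,"z":0,"roll":0}
    - {"gripper":0,"x":0,"y":1.2,"z":0,"roll":0}
    - {"gripper":0,"x":0,"y":1.2,"z":0,"roll":0}
    - {"gripper":0,"x":0,"y":0,"z":0,"roll":0}

```text
time_s: 11.75
eef_pos: [0.501, -0.2965, 0.1984]
eef_rot: [0.0, 0.596, 0.803, 0.0]
wrist_force: [0.6, -0.4, 0.3]
opening: 0.002
```

```bash
python3 -c "
from h import *
st()"
```

```text
t 11.75 eef [ 0.501  -0.2965  0.1984] jig mm [-30.6 -58.1  25.4] toolx deg 106.9 z [ 0.001  0.001 -1.   ] Fjig 0.4 -0.5 0.3 op 0.0
```

move_arm:
  moves:
    - {"gripper":0,"x":0,"y":0.8,"z":0,"roll":0}
    - {"gripper":0,"x":0,"y":0.5,"z":0,"roll":0}
    - {"gripper":0,"x":0,"y":0.3,"z":0,"roll":0}

```text
time_s: 12.12
eef_pos: [0.5153, -0.2921, 0.1982]
eef_rot: [-0.001, 0.596, 0.803, 0.0]
wrist_force: [-2.9, -0.2, -0.5]
opening: 0.001
```

move_arm:
  moves:
    - {"gripper":0,"x":0,"y":0.3,"z":0,"roll":0}
    - {"gripper":0,"x":0,"y":0.3,"z":0,"roll":0}

```text
time_s: 12.38
eef_pos: [0.5211, -0.2906, 0.1984]
eef_rot: [-0.0, 0.596, 0.803, 0.0]
wrist_force: [-3.9, 0.2, -0.9]
opening: -0.004
```

```bash
python3 -c "
from h import *
st()"
```

```text
t 12.38 eef [ 0.5211 -0.2906  0.1984] jig mm [ -9.6 -58.3  25.4] toolx deg 106.8 z [-0.001  0.001 -1.   ] Fjig -3.7 1.3 -0.9 op -0.0
```

Still only sliding friction; continuing in small steps.

move_arm:
  moves:
    - {"gripper":0,"x":0,"y":0.3,"z":0,"roll":0}
    - {"gripper":0,"x":0,"y":0.2,"z":0,"roll":0}

```text
time_s: 12.62
eef_pos: [0.5251, -0.2896, 0.1986]
eef_rot: [-0.001, 0.596, 0.803, -0.001]
wrist_force: [-14.3, -2.9, 4.7]
opening: 0.003
```

move_arm:
  moves:
    - {"gripper":0,"x":0,"y":0.2,"z":0,"roll":0}
    - {"gripper":0,"x":0,"y":0.2,"z":0,"roll":0}

```text
time_s: 12.88
eef_pos: [0.5265, -0.2895, 0.1986]
eef_rot: [-0.004, 0.595, 0.803, -0.003]
wrist_force: [-31.7, -8.2, 14.9]
opening: -0.002
```

move_arm:
  moves:
    - {"gripper":0,"x":0,"y":0.2,"z":0,"roll":0}

```text
time_s: 13.0
eef_pos: [0.5272, -0.2895, 0.1985]
eef_rot: [-0.006, 0.595, 0.803, -0.005]
wrist_force: [-39.4, -9.6, 18.9]
opening: -0.001
```

Force climbs from about 4 N to 40 N with only 2 mm of travel, so this is a hard stop. Backing off, lifting away and checking the carriage position.

move_arm:
  moves:
    - {"gripper":0,"x":0,"y":-2,"z":0,"roll":0}
    - {"gripper":0,"x":0,"y":-5,"z":0,"roll":0}
    - {"gripper":0,"x":0,"y":-5,"z":0,"roll":0}
    - {"gripper":0,"x":0,"y":0,"z":-6,"roll":0}
    - {"gripper":0,"x":0,"y":0,"z":-6,"roll":0}

```text
time_s: 13.62
eef_pos: [0.4165, -0.3229, 0.3205]
eef_rot: [0.001, 0.597, 0.803, 0.0]
wrist_force: [0.7, -0.4, 0.3]
opening: -0.001
```

move_arm:
  moves:
    - {"gripper":0,"x":0,"y":-5,"z":-6,"roll":0}
    - {"gripper":0,"x":3,"y":-5,"z":0,"roll":0}
    - {"gripper":0,"x":6,"y":0,"z":0,"roll":0}
    - {"gripper":0,"x":6,"y":0,"z":0,"roll":0}
    - {"gripper":0,"x":6,"y":0,"z":0,"roll":0}

```text
time_s: 14.25
eef_pos: [0.2695, -0.1464, 0.3675]
eef_rot: [0.002, 0.597, 0.803, -0.0]
wrist_force: [1.4, 0.1, 1.0]
opening: -0.005
```

```bash
python3 - <<'E'
from h import *
import pickle
st()
c0=pickle.load(open("c0.pkl","rb"));c2=pickle.load(open("c2.pkl","rb"))
cs={n:cam(n) for n in("top","scene")};pickle.dump(cs,open("c3.pkl","wb"))
a=np.radians(17.2);E=np.array([[np.cos(a),-np.sin(a)],[np.sin(a),np.cos(a)]])
rois={"top":(165,255,235,305),"scene":(148,235,205,275)}
for lab,cc in(("c0",c0),("c2",c2),("c3",cs)):
  for n in("top","scene"):
    r0,r1,k0,k1=rois[n];im=cc[n]["img"][r0:r1,k0:k1].max(2)
    N,L,S,C=cv2.connectedComponentsWithStats((im<35).astype(np.uint8))
    for i in range(1,N):
        if S[i,4]>12:
            u,v=C[i]+[k0,r0];p=pt(cc[n],u,v,.073);print(lab,n,S[i].tolist(),(u.round(1),v.round(1)),"jig",((p[:2]-P0)@E*1e3).round(1))
# change outside jig/clip: red snips centroid and counter region difference
for n in("top",):
  for lab,cc in(("c0",c0),("c3",cs)):
    im=cc[n]["img"].astype(int);m=(im[:,:,0]>im[:,:,1]+50)&(im[:,:,0]>90);m[:180]=0;m[205:]=0;m[:,:165]=0;m[:,230:]=0
    v,u=np.nonzero(m);print("snips red",len(u),u.mean().round(2),v.mean().round(2))
  d=abs(cs[n]["img"].astype(int)-c0[n]["img"]).max(2);print("counter diff",(d[188:228,298:328]>40).sum())
E
```

```text
t 14.25 eef [ 0.2695 -0.1464  0.3675] jig mm [-207.3  153.8  194.5] toolx deg 106.8 z [ 0.003 -0.002 -1.   ] Fjig 1.4 -0.3 1.0 op -0.01
c0 top [39, 63, 10, 10, 71] (np.float64(278.7), np.float64(232.3)) jig [-58.1 -50.1]
c0 scene [41, 77, 13, 6, 23] (np.float64(251.0), np.float64(227.3)) jig [118.5 -61.7]
c2 top [39, 63, 10, 10, 72] (np.float64(278.7), np.float64(232.3)) jig [-58.2 -50.1]
c3 top [26, 24, 10, 9, 65] (np.float64(265.5), np.float64(193.2)) jig [ 23.3 -50.5]
c3 scene [34, 38, 6, 6, 22] (np.float64(241.7), np.float64(188.7)) jig [ 24.6 -48.9]
c3 scene [48, 76, 7, 5, 15] (np.float64(255.9), np.float64(225.9)) jig [118.7 -51. ]
snips red 148 187.33 191.03
snips red 148 187.33 191.03
counter diff 0
```

The knob moved 81.5 mm, so the carriage started at about 5.5 mm of travel, inside the stated 0–12 mm range. Both cameras agree to about 1 mm on where it ended. The snips and counter haven't moved. Handing in.

```bash
python3 -c "
from h import *
st();print(ctrl.hand_in())"
```

```text
t 14.35 eef [ 0.2687 -0.1438  0.367 ] jig mm [-207.3  156.5  194. ] toolx deg 107.0 z [ 0.003 -0.002 -1.   ] Fjig 0.1 -0.8 1.6 op 0.0
the job is handed in; nothing more can be done
None
```

The job is done and handed in at 14.4 s: the clip is out and lying flat on the worktop, and the carriage is pushed home under the hood.

- **Clip:** I hooked it out by its loop until the sagging loop slipped under the fingertips. I then gripped the loop's far side and drew it clear. The picture taken before the push showed it flat, about 15 mm off the base plate.
- **Carriage:** I pushed it with shut fingers until the force rose from about 4 N to 40 N within a few millimetres, which I took as the hard stop. The knob moved 81.5 mm, which implies a start at about 5.5 mm, inside the stated 0–12 mm. The top and scene cameras agreed to about 1 mm along the track on where it ended.
- **Bystanders:** the snips and the tally counter showed no change in the top view.
- **Not confirmed:** the stop itself is hidden, so "fully home" rests on the force rise and the travel. I also had no picture views left after the push, so the final checks were numeric only and did not re-check the clip.
- **Refused calls:** my first three moves were refused because the rows left out fields. The arm did not move.

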